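# Fit the flanged loupe to the swing arm and bring it over the rule

## Robot

A 6-joint arm with a two-finger parallel gripper is mounted at the origin on the work surface. World frame = base frame: x ahead of the robot, y to its left, z up, the work surface at z = 0. Lengths are in mm, angles in rad, forces in N, time in s.
With the tool pointing down it reaches from about 300 to 775 mm from the base axis. Payload 14.6 kg.
Tool frame: the origin (TCP) lies where the fingers leave the gripper's body, on its centre line; the fingertips stand 97 mm ahead of it and the grasp point (between the pads) lies ahead of it (grip_depth is the z of the grasp point in the tool frame, in mm); z points along the fingers, y is the line along which they close (so a half turn about z gives the same grasp; the last joint's range is limited). The gripper opens to 94 mm and grips with 3 to 60 N. Pads are 16 mm wide; open, the fingers measure 119 mm over their backs; the gripper's body (75 mm by 177 mm) begins 78 mm behind the grasp point.
Start: joints at [1.04, 0.3, 1.521, -0, 1.321, -0.067], TCP at [246.039, 491.889, 302.646] pointing down, gripper open.
Joint ranges: [-3.03, 3.03], [-0.79, 2.21], [0.23, 2.52], [-1.04, 4.18], [0, 3.07], [-2.55, 2.55]. Speed limits (rad/s): [2.22, 2.22, 2.57, 3.14, 3.14, 3.14].

## Interface

Orientations are given as [roll, pitch, yaw] about the fixed x, y, z axes, in that order (R = Rz(yaw) Ry(pitch) Rx(roll)).
In Python, from cell import read_state, camera, sign_off, regions_of, spot_point, grip_depth gives the robot as it stands. The module is installed in compiled form; this text tells all that it offers.
- The arm moves only by the tool send_rows, never from a script. Its argument "series" is a list of rows, each a list of 3 entries, a list of its own where there are three numbers: the shift along the world's x, y, z in mm, then the turn about the world's z in degrees, then the closure, from -1 (fully open) to 1 (shut), so that 0 is half open. A call has 1 to 12 rows; each row shifts and turns the commanded pose from where the row before left it; what a row does not reach is not made up. A row lasts 1/10 s, in which the tool goes at most 50 mm and 8.59 degrees, less where a joint would pass 70% of its speed; a pose out of reach is approached as far as the arm can. A call is refused whole if a number of a shift passes 50 or a number of a turn 8.59, either way. A call with a gripper value outside its range is refused whole. The fingers move at their own pace and stop on an object; "squeeze" is the grip in N (left out, the last holds). Time passes only in rows, so rows that do not move let the fingers close. It gives the time, the measured TCP pose, the force, the opening and the grip force at its end, in the units of the state.
- read_state(): the state, without advancing time (a new reading comes with each control period).
- camera(name): name is "scene" or "top"; returns a dict with "color" (400x640x3 uint8, blue, green, red), "fx", "fy", "cx", "cy" (pixels), "camera_from_world" (4x4, takes a point from world to camera coordinates). Camera axes: x right, y down, z forward; pixel columns grow to the right and rows downward; lengths in mm; the calibration is good to about 2 mm. A picture is of the moment at which its call begins. There is no depth.
- sign_off(): hands the job in; it is judged then, once.
Trained networks look in a picture, given as the dict that the camera call returned (one of the last four; its "shot" number tells which), for a name from the list of things; names that differ only in an ending like _2 or _b are one class to them, and where a whole thing is asked for, a point or a joint stands for the part that bears it (a point fixed in the world has none). Each returns a list of dicts, best first, with "confidence" (0 to 1); they miss things now and then, are a little off and sometimes report something else, mostly with a low value. They report only what shows in the picture. A call takes as long as a camera call. They do not tell look-alikes from the thing itself.
- regions_of(thing, picture): "mask" (400x640 bool, what is visible of it).
- spot_point(thing, picture): "point" ([x, y, z] in mm, in the coordinates of the camera as it stood for that picture, good to about 4 mm: a listed point, or the origin of a listed thing).
The state is a dict: "clock": time; "joints": joint angles; "qd": joint speeds; "effort": joint torques, N m; "eef_pos": TCP position; "eef_rot": TCP orientation; "wrist_force": force on the tool from outside, world axes, zero at the start; "moment": the same for the moment, N m; "finger_gap": finger opening in mm; "finger_force": force on a finger pad.
Only numpy, scipy, OpenCV 4.12 (cv2) and the standard library are available. Lean on these libraries where they do the work, as an engineer would, in place of code of your own. Each camera call takes 0.05 s, during which the arm holds its last target. There are 200 camera calls.

## Task

The magnifier arm is parked to one side of the vise with its head empty. Pick up the flanged loupe, eye end up, and slide it gently into the open slot of the arm's head until its flange is fully home behind the slotted plate; never force it, the lens is glass. Then swing the arm round until the loupe stands centred over the width of the slide rule in the vise, let go, and leave the other tools where they lie.

Things in the scene. Friction and masses are not known exactly. Their poses are not given: they have to be found in the camera images.
- loupe: The flanged loupe: an upright dark tube 80 mm tall, 30 mm in diameter, glass lens in its top, standing on the bench; round, 70 to 140 g with its flange. Origin: centre of its lower end; z up its axis. The flange is a brass focus collar, 44 mm in diameter and 5 mm thick, clamped on the tube where the last user set it: its underside is 12 to 30 mm above the lower end, not measured.
- eye_barrel (a point): Where to grip the loupe: on its axis, 66 mm above its lower end. Fingertips that reach down to 46 mm above its lower end stay at least 5 mm above the head's plate when the flange rests on the ledges.
- seat (a point): Centre of the seat in the slotted head at the end of the arm, level with the tops of its ledges, 130 mm above the bench. x points level outward, away from the pillar, through the slot's open mouth; z up. The loupe slides in upright along -x, flange on the ledges and under the slotted plate; it is home, axis at this point, when the flange meets a rigid stop. Keep pushes under 12 N.
- landing (a point): 40 mm out along the seat's x from the seat, level with the tops of the two ledges: here the flange can be set down before it slides in. The ledges run from x -25 to +47 mm, 17 to 28 mm either side of the middle. Side walls 7 mm high stand beside them, 46.4 mm apart, flaring from x = 18 mm to about 57 mm apart at the mouth. Axes as the seat's.
- plate (a point): Middle of the front edge of the slotted plate, on its top, at seat x = 18 mm, 11 mm above the ledges, the highest part of the head. The plate is 4 mm thick, so 7 mm is free under it for the 5 mm flange; its slot is 34 mm wide, like the gap between the ledges. A spring ball in each side wall at seat x = 7 mm drags on the flange from x = 17 mm inwards (about 6 N when the flange rests only lightly on the ledges, more when pressed down), then holds it home.
- ball: One of the two spring balls, 8 mm across, in the side wall on the seat's +y side at seat x = 7 mm; it bears on the flange's rim when the flange is home.
- swing_arm: The chrome arm with its head, swinging level about an upright pillar. Origin: on the pillar's axis at ledge height, 200 mm from the seat; x along the arm to the seat, z up. Parked, it points back towards the robot and to its left; swinging anticlockwise seen from above by 1.0 to 2.3 rad brings the seat over the rule. Friction holds it where it is left; about 1 N sideways at the head moves it.
- rule_mid (a point): Middle of the top face of the bamboo slide rule, 85 mm above the bench; x along the rule (150 mm), y across it (32 mm). It is held in a green vise: jaws 52 mm wide, 80 mm high, 39 mm either side in y; screw and handle reach 97 mm along -y at 46 mm height. The head's circle crosses the rule's middle line within 50 mm of here; the fitted loupe passes at least 14 mm above it.
- plain_loupe: Bystander: a black conical eye loupe without a flange, 34 mm tall, 42 mm wide at the top; origin at the centre of its underside.
- screwdriver: Bystander: a jeweller's screwdriver with a red handle, 130 mm long, lying on the bench.
- tweezers: Bystander: brass tweezers 120 mm long and 8 mm high, lying on the bench.
Mind the look-alikes: they are no part of the job. Of the things like the loupe, leave any that is green; of the rest the smaller one is meant.

How it is judged:
By the outcome, as a careful person would: the job done as asked, in the order asked, and still so for the second after the job is handed in, with the robot touching nothing.
It also fails if it takes over 61 s, if anything falls off the work surface, if the arm or the gripper's body presses on something with over 40 N, if the wrist force passes 120 N, or if a joint passes its speed limit or range.

## Working session

There is one attempt and no reset: what is moved stays moved. The work goes in short steps, Python scripts to look and compute and a tool call to move; the robot and the scene stay as the last step left them, time stands still between calls to the robot, and variables do not carry over. Pictures are saved under pics/ and viewed, at most 10 in all, crops included, and the job is handed in when it is done.

Besides the shell and the picture viewer there is one more tool, called after "Emit:" by a JSON object that holds its "fn" and its "kwargs". send_rows: Moves the arm, as the interface text tells. Its arguments: {"type":"object","properties":{"series":{"type":"array"},"squeeze":{"type":"number"}},"required":["series"]}

```bash
mkdir -p pics
cat > h.py <<'E'
import numpy as np, cv2
from cell import *
def w(p,pic):
    return (np.linalg.inv(pic["camera_from_world"])@np.r_[p,1])[:3]
def px(P,pic):
    c=pic["camera_from_world"]@np.r_[P,1]; return np.array([pic["fx"]*c[0]/c[2]+pic["cx"],pic["fy"]*c[1]/c[2]+pic["cy"]])
def atz(uv,z,pic):
    M=np.linalg.inv(pic["camera_from_world"]); d=M[:3,:3]@np.array([(uv[0]-pic["cx"])/pic["fx"],(uv[1]-pic["cy"])/pic["fy"],1]); o=M[:3,3]
    return o+d*(z-o[2])/d[2]
E
python3 - <<'E'
from h import *
print(read_state(), grip_depth)
for n in("scene","top"):
    p=camera(n); cv2.imwrite(f"pics/{n}0.png",p["color"])
    print(n,np.linalg.inv(p["camera_from_world"])[:3,3].round())
    for t in "loupe eye_barrel seat landing plate ball swing_arm rule_mid plain_loupe screwdriver tweezers".split():
        for r in spot_point(t,p)[:4]: 
            P=w(r["point"],p); print(t,round(r["confidence"],2),P.round(1),px(P,p).round())
E
```

```text
{'clock': 0.0, 'joints': array([ 1.04040249e+00,  3.00475281e-01,  1.52157010e+00, -9.28410601e-06,
        1.32068913e+00, -6.65873064e-02]), 'qd': array([ 2.08108803e-05, -1.36967137e-03,  1.86771422e-03, -3.44287993e-04,
        1.00857374e-03,  5.62475297e-04]), 'effort': array([-2.29841258e-03, -5.31817245e+01, -3.52729583e+01,  7.07413908e-02,
        2.44004151e-02, -5.02975786e-05]), 'eef_pos': array([245.96989164, 491.7715728 , 302.08861643]), 'eef_rot': array([-3.14045273e+00, -6.70044937e-05,  2.67778839e+00]), 'wrist_force': array([-0.08809893, -1.277551  , -0.25660632]), 'moment': array([-0.0062418 , -0.03207003, -0.0349016 ]), 'finger_force': 0.0, 'finger_gap': 93.93052191677147} 78.39999999999999
scene [1032.  336.  587.]
loupe 0.9 [447.2 325.7  -1.7] [431. 250.]
loupe 0.8 [355.  355.3  -2.8] [453. 228.]
loupe 0.72 [450.8 416.9  -0.5] [475. 265.]
eye_barrel 0.91 [448.6 324.   65.5] [437. 228.]
eye_barrel 0.89 [353.3 355.8  94.2] [464. 195.]
eye_barrel 0.74 [451.7 416.7  64. ] [484. 244.]
landing 0.92 [548.  123.2 131.5] [328. 204.]
landing 0.69 [574.4  92.  130.4] [307
[... 418 characters left out ...]
[ 566.8 -182.8   85. ] [200. 186.]
top [ 459.   83. 1041.]
loupe 0.76 [353.2 350.4   2. ] [217. 287.]
loupe 0.76 [453.1 418.3  -1. ] [191. 246.]
loupe 0.6 [450.6 329.2  -0.6] [227. 246.]
eye_barrel 0.59 [451.1 417.1  63.9] [182. 247.]
eye_barrel 0.58 [356.  352.9  91.3] [206. 290.]
eye_barrel 0.55 [447.  324.8  65.4] [222. 248.]
seat 0.94 [572.9  95.1 128.5] [321. 190.]
landing 0.94 [545.5 124.6 129.8] [307. 203.]
plate 0.55 [554.4 111.8 141.7] [313. 198.]
swing_arm 0.78 [721.1 -33.2 127. ] [379. 123.]
rule_mid 0.92 [ 562.3 -183.4   82.9] [444. 196.]
plain_loupe 0.62 [580.7 329.8  -2.3] [228. 194.]
screwdriver 0.56 [388.4 -90.5  -1.1] [399. 271.]
tweezers 0.52 [396.3  86.4   1.4] [326. 268.]
```

Run:
```python
import cv2
a=cv2.imread("pics/scene0.png")
cv2.imwrite("pics/c.png",cv2.resize(a[160:320,390:520],None,fx=3.7,fy=3.7,interpolation=cv2.INTER_CUBIC))
```

```text
(no output)
```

View pics/scene0.png

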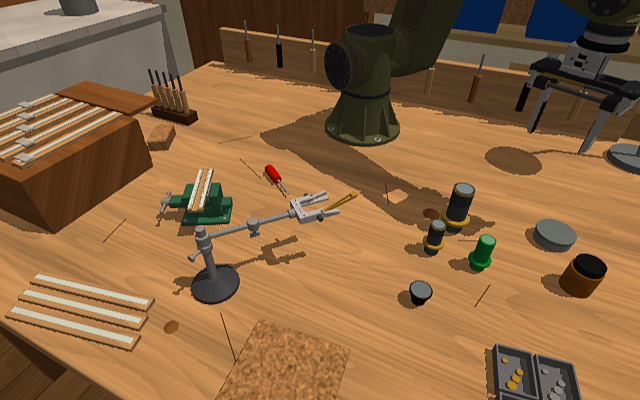

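View pics/c.png

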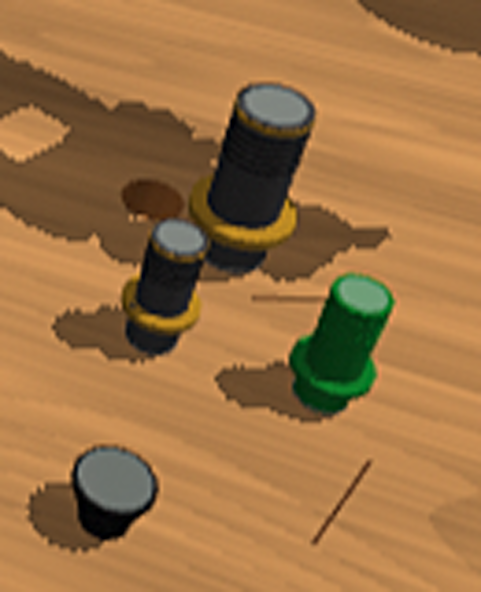

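View pics/top0.png

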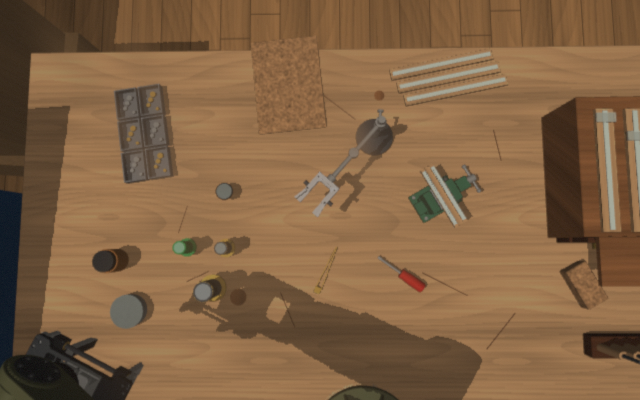

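Candidates in the scene picture are the small dark tube with brass collar (433,240), the large dark one (458,210) and the green one (483,252). Green is excluded, and the smaller of the other two is at (433,240), world about (448,326); the crop confirms this. The top view shows the head's mouth at about (310,200), pointing at the robot's left.

Next I'll average some repeat measurements and fit the head.

```bash
cat > meas.py <<'E'
from h import *
def collect(names,n=2):
    D={t:[] for t in names}
    for k in range(n):
        for c in("scene","top"):
            p=camera(c)
            for t in names:
                for r in spot_point(t,p)[:4]:
                    if r["confidence"]>.4: D[t].append(w(r["point"],p))
    return D
E
python3 - <<'E'
from meas import *
D=collect("loupe eye_barrel seat landing plate swing_arm rule_mid ball".split(),3)
for t in D:
    for P in D[t]:
        if t in("loupe","eye_barrel") and np.hypot(P[0]-448,P[1]-326)>25: continue
        print(t,P.round(1))
# flange height by colour
p=camera("scene"); a=p["color"][225:262,415:455]
h=cv2.cvtColor(a,cv2.COLOR_BGR2HSV)
m=(h[...,1]>185)&(h[...,2]>110)
for r in range(m.shape[0]): print(225+r,"".join("#" if q else "." for q in m[r]))
for z in(0,12,17,22,27,30,35,80):
    print(z,px([448.4,326,z],p).round(1), [px([448.4+22*np.cos(q),326+22*np.sin(q),z],p)[1].round(1) for q in (0,np.pi)])
# rule orientation
for c in("scene","top"):
    q=camera(c); r=regions_of("rule_mid",q)
    for s in r[:2]:
        ys,xs=np.nonzero(s["mask"]); P=np.array([atz((x,y),85,q)[:2] for x,y in zip(xs,ys)])
        (cx,cy),(ww,hh),ang=cv2.minAreaRect(P.astype(np.float32)); print(c,s["confidence"],len(P),cx,cy,ww,hh,ang)
E
```

```text
loupe [4.483e+02 3.266e+02 3.000e-01]
loupe [449.4 330.   -3.5]
loupe [ 4.504e+02  3.270e+02 -2.000e-01]
loupe [449.1 329.8  -0.8]
loupe [449.7 323.1   1.5]
loupe [449.  325.5  -2.9]
eye_barrel [449.9 323.2  66.3]
eye_barrel [447.3 326.3  64.2]
eye_barrel [447.2 323.9  65.1]
eye_barrel [450.4 326.6  65.2]
eye_barrel [446.6 322.1  68.9]
eye_barrel [448. 326.  67.]
seat [571.1  94.3 131.7]
seat [575.6  97.2 127. ]
seat [574.7  93.2 129. ]
seat [575.2  95.2 127.2]
seat [576.   93.3 130.6]
seat [573.6  98.6 127.5]
landing [548.4 123.  130.2]
landing [540.4 123.2 130.9]
landing [547.9 122.9 130.4]
landing [542.2 124.7 135.5]
landing [545.8 123.1 131.9]
landing [539.8 124.1 132.1]
plate [563.5 108.3 143.2]
plate [557.2 111.  139.8]
plate [560.3 109.4 144.2]
plate [553.5 108.8 141.6]
plate [718.9 -32.5 125.6]
plate [561.9 107.2 146.3]
plate [588.1 333.   -1.7]
plate [557.1 111.8 139.2]
swing_arm [ 567.2 -181.9   83.6]
swing_arm [725.5 -37.  132.9]
swing_arm [723.4 -33.8 128.4]
swing_arm [725.7 -36.6 133.9]
swing_arm [721.7 -33.  124.8]
swing_arm [723.5 -34.7 131.4]
swing_arm [721.1 -34.4 12
[... 1952 characters left out ...]
32.4 246.2] [np.float64(253.2), np.float64(239.4)]
17 [432.8 244.6] [np.float64(251.6), np.float64(237.8)]
22 [433.3 243. ] [np.float64(250.0), np.float64(236.2)]
27 [433.8 241.3] [np.float64(248.3), np.float64(234.6)]
30 [434.1 240.3] [np.float64(247.3), np.float64(233.6)]
35 [434.6 238.7] [np.float64(245.7), np.float64(232.0)]
80 [439.1 223.2] [np.float64(230.1), np.float64(216.5)]
scene 0.61 2406 608.0286254882812 -165.44947814941406 216.98524475097656 142.7692108154297 56.21681594848633
top 0.88 2289 566.5817260742188 -182.85455322265625 138.56549072265625 151.7137908935547 64.23995971679688
top 0.73 301 448.9609375 314.237548828125 45.890140533447266 38.91557693481445 63.721221923828125
```

Emit:
{"fn": "send_rows", "kwargs": {"series": [[[16.9,-13.8,0],-8.5,-0.3],[[16.9,-13.8,0],-8.5,-0.3],[[16.9,-13.8,0],-8.5,-0.3],[[16.9,-13.8,0],-8.5,-0.3],[[16.9,-13.8,0],-8.5,-0.3],[[16.9,-13.8,0],-8.5,-0.3],[[16.9,-13.8,0],-8.5,-0.3],[[16.9,-13.8,0],-8.5,-0.3],[[16.9,-13.8,0],-8.5,-0.3],[[16.9,-13.8,0],-8.5,-0.3],[[16.9,-13.8,0],-8.5,-0.3],[[16.9,-13.8,0],-2.6,-0.3]], "squeeze": 20}}

```text
clock: 5.35
eef_pos: [449.5, 325.7, 302.7]
eef_rot: [-3.142, -0.0, 0.995]
wrist_force: [0.0, -0.8, -0.4]
finger_gap: 61.3
finger_force: 0.0
```

Run:
```python
from h import *
s=read_state(); print(s["eef_pos"],np.degrees(s["eef_rot"]),s["joints"],s["finger_gap"],s["clock"],s["wrist_force"])
p=camera("top"); a=p["color"]; cv2.imwrite("pics/v.png",cv2.resize(a[150:250,390:500],None,fx=5,fy=5))
h=cv2.cvtColor(a,cv2.COLOR_BGR2HSV)
m=np.zeros(a.shape[:2],np.uint8); sub=((h[...,1]<110)&(h[...,2]>120)); m[160:235,415:470]=sub[160:235,415:470]
n,l,st,c=cv2.connectedComponentsWithStats(m)
for i in range(1,n):
    if st[i,4]>40:
        ys,xs=np.nonzero(l==i); P=np.array([atz((x,y),85,p)[:2] for x,y in zip(xs,ys)]).astype(np.float32)
        print(st[i],cv2.minAreaRect(P),cv2.fitLine(P,cv2.DIST_L2,0,.01,.01).ravel())
```

```text
[449.48928802 325.65855393 302.679197  ] [-1.79999933e+02 -3.74333040e-03  5.70029299e+01] [5.60990223e-01 3.11151390e-01 1.50628105e+00 2.94168802e-05
 1.32410142e+00 1.13689056e+00] 61.26570558587189 5.35 [ 0.01694744 -0.77789016 -0.35648977]
[430 165  37  56 338] ((570.7122802734375, -190.6885986328125), (141.06874084472656, 12.619087219238281), 29.8536434173584) [ 8.6699194e-01  4.9832213e-01  5.7003528e+02 -1.9088931e+02]
[462 164   8  12  42] ((621.9847412109375, -232.05368041992188), (28.309181213378906, 9.383613586425781), 27.572389602661133) [ 8.7706810e-01  4.8036602e-01  6.2270953e+02 -2.3199847e+02]
[420 170  38  58 379] ((558.4457397460938, -170.38604736328125), (143.66354370117188, 14.794671058654785), 29.7252197265625) [ 8.6860240e-01  4.9550974e-01  5.5893512e+02 -1.7076994e+02]
```

View pics/v.png

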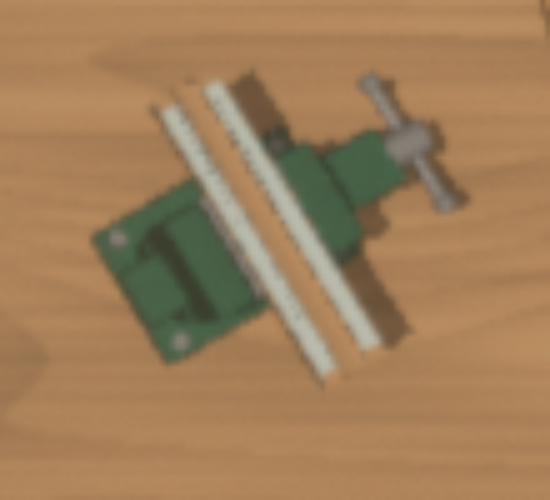

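The crop shows the rule lying between its two white strips, at about 29.8° and centred near (564.5,-181.5). I'll descend and grip.

Emit:
{"fn": "send_rows", "kwargs": {"series": [[[-0.7,0,-38],-8.2,-0.3],[[0,0,-35],0,-0.3],[[0,0,-35],0,-0.3],[[0,0,-25],0,-0.3],[[0,0,-15],0,-0.3],[[0,0,-10],0,-0.3],[[0,0,0],0,-0.3],[[0,0,0],0,0.6],[[0,0,0],0,0.6],[[0,0,0],0,0.6],[[0,0,0],0,0.6],[[0,0,0],0,0.6]], "squeeze": 20}}

```text
clock: 6.6
eef_pos: [448.3, 326.3, 145.1]
eef_rot: [3.141, -0.001, 0.857]
wrist_force: [0.2, -0.4, 2.3]
finger_gap: 29.5
finger_force: 20.0
```

Emit:
{"fn": "send_rows", "kwargs": {"series": [[[0,0,20],0,0.6],[[0,0,40],0,0.6],[[0,0,40],0,0.6],[[0,0,35],0,0.6],[[0,-15,10],0,0.6],[[10,-35,0],0,0.6],[[20,-40,0],0,0.6],[[20,-40,0],0,0.6],[[20,-40,0],0,0.6],[[10,-20,0],0,0.6],[[0,0,0],0,0.6],[[0,0,0],0,0.6]]}}

```text
clock: 7.8
eef_pos: [527.8, 135.8, 288.7]
eef_rot: [-3.141, 0.001, 0.856]
wrist_force: [-0.2, -0.3, -0.7]
finger_gap: 29.6
finger_force: 20.0
```

Run:
```python
from meas import *
s=read_state(); print(s["eef_pos"],np.degrees(s["eef_rot"]),s["finger_gap"],s["finger_force"],s["wrist_force"])
D=collect("loupe eye_barrel seat landing plate swing_arm".split(),3)
for t in D:
    L=[P for P in D[t]]
    print(t,*[P.round(0).tolist() for P in L],sep=" ")
p=camera("scene"); cv2.imwrite("pics/s1.png",cv2.resize(p["color"][120:260,250:400],None,fx=4,fy=4,interpolation=cv2.INTER_CUBIC))
for z in (145,157,169,174,180): print(z,px([*s["eef_pos"][:2],z],p).round(1))
```

```text
[527.78189596 135.7996334  288.71752933] [-1.79940838e+02  6.18450034e-02  4.90609650e+01] 29.61333514141318 19.983249306678772 [-0.16012305 -0.29891148 -0.70426782]
loupe [528.0, 135.0, 147.0] [454.0, 417.0, -1.0] [356.0, 355.0, -2.0] [354.0, 354.0, 1.0] [454.0, 420.0, 0.0] [356.0, 355.0, -3.0] [529.0, 138.0, 147.0] [451.0, 417.0, 1.0] [565.0, -181.0, 83.0] [353.0, 351.0, 0.0] [454.0, 419.0, 1.0] [356.0, 353.0, -4.0] [531.0, 134.0, 146.0] [453.0, 419.0, -2.0] [356.0, 352.0, 1.0] [454.0, 419.0, 2.0]
eye_barrel [355.0, 356.0, 94.0] [528.0, 137.0, 211.0] [452.0, 419.0, 61.0] [399.0, 85.0, -2.0] [354.0, 349.0, 94.0] [456.0, 417.0, 65.0] [454.0, 422.0, 60.0] [357.0, 354.0, 95.0] [525.0, 134.0, 210.0] [355.0, 353.0, 92.0] [455.0, 417.0, 65.0] [452.0, 417.0, 61.0] [527.0, 137.0, 208.0] [353.0, 355.0, 94.0] [455.0, 418.0, 64.0] [354.0, 351.0, 90.0]
seat [575.0, 93.0, 129.0] [572.0, 96.0, 124.0] [575.0, 97.0, 128.0] [574.0, 98.0, 127.0] [576.0, 93.0, 130.0] [572.0, 97.0, 125.0]
landing [550.0, 124.0, 132.0] [547.0, 122.0, 132.0] [545.0, 124.0, 133.0]
plate [561.0, 108.0, 145.0] [559.0, 109.0, 145.0]
swing_arm [727.0, -39.0, 132.0] [723.0, -34.0, 126.0] [725.0, -35.0, 132.0] [723.0, -32.0, 127.0] [724.0, -35.0, 133.0] [718.0, -36.0, 126.0]
145 [338.1 194.8]
157 [338.3 189.9]
169 [338.5 184.9]
174 [338.6 182.8]
180 [338.7 180.2]
```

View pics/s1.png

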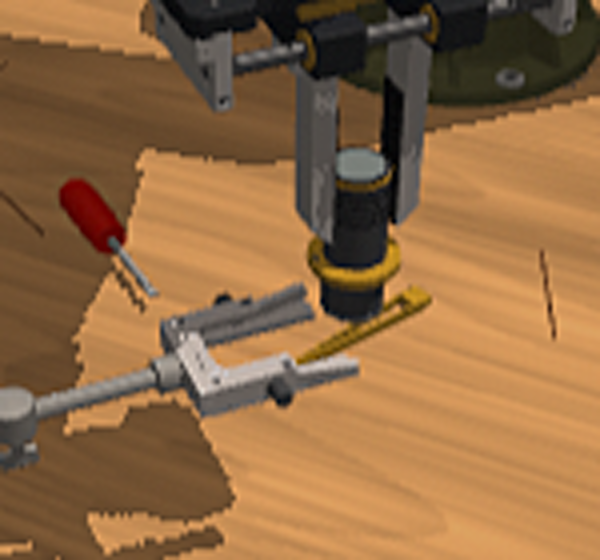

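The crop shows the loupe held upright, with its collar at pixel (338,184), which puts the underside about 25 mm above the lower end. The fork mouth is around (333,203). I'll move over the landing and lower gently.

Emit:
{"fn": "send_rows", "kwargs": {"series": [[[5.4,-4.4,0],0,0.6],[[5.4,-4.4,-5],0,0.6],[[0,0,-12],0,0.6],[[0,0,-10],0,0.6],[[0,0,-4],0,0.6],[[0,0,0],0,0.6],[[0,0,0],0,0.6]]}}

```text
clock: 10.65
eef_pos: [539.0, 127.6, 258.8]
eef_rot: [3.141, -0.0, 0.858]
wrist_force: [-0.2, 0.5, -0.3]
finger_gap: 29.2
finger_force: 20.0
```

Emit:
{"fn": "send_rows", "kwargs": {"series": [[[0,0,-1],0,0.6],[[0,0,0],0,0.6]]}}

```text
clock: 10.85
eef_pos: [539.0, 127.5, 257.9]
eef_rot: [3.141, -0.0, 0.858]
wrist_force: [0.4, -0.2, -0.2]
finger_gap: 29.7
finger_force: 20.0
```

Emit:
{"fn": "send_rows", "kwargs": {"series": [[[0,0,-1],0,0.6],[[0,0,0],0,0.6]]}}

```text
clock: 11.05
eef_pos: [538.9, 127.5, 256.6]
eef_rot: [-3.142, -0.0, 0.857]
wrist_force: [-0.5, -0.4, -0.9]
finger_gap: 29.9
finger_force: 20.0
```

Emit:
{"fn": "send_rows", "kwargs": {"series": [[[0,0,-1],0,0.6],[[0,0,0],0,0.6]]}}

```text
clock: 11.25
eef_pos: [538.9, 127.5, 255.5]
eef_rot: [-3.141, 0.0, 0.857]
wrist_force: [0.6, -0.3, -0.4]
finger_gap: 29.8
finger_force: 20.0
```

Emit:
{"fn": "send_rows", "kwargs": {"series": [[[0,0,-1],0,0.6],[[0,0,-1],0,0.6],[[0,0,0],0,0.6]]}}

```text
clock: 11.55
eef_pos: [538.9, 127.5, 253.5]
eef_rot: [-3.141, 0.0, 0.857]
wrist_force: [0.2, 0.8, -0.7]
finger_gap: 29.5
finger_force: 20.0
```

Emit:
{"fn": "send_rows", "kwargs": {"series": [[[0,0,-1],0,0.6],[[0,0,0],0,0.6]]}}

```text
clock: 11.75
eef_pos: [538.9, 127.5, 252.5]
eef_rot: [-3.142, 0.0, 0.857]
wrist_force: [-0.4, -1.2, -0.6]
finger_gap: 29.9
finger_force: 20.0
```

Emit:
{"fn": "send_rows", "kwargs": {"series": [[[0,0,-1],0,0.6],[[0,0,0],0,0.6]]}}

```text
clock: 11.95
eef_pos: [538.9, 127.5, 251.5]
eef_rot: [-3.141, 0.0, 0.857]
wrist_force: [-0.3, -0.3, -0.5]
finger_gap: 29.9
finger_force: 20.0
```

Emit:
{"fn": "send_rows", "kwargs": {"series": [[[0,0,-0.7],0,0.6],[[0,0,0],0,0.6]]}}

```text
clock: 12.15
eef_pos: [538.9, 127.5, 250.9]
eef_rot: [-3.141, 0.0, 0.857]
wrist_force: [0.1, -0.3, -1.2]
finger_gap: 29.8
finger_force: 20.0
```

Emit:
{"fn": "send_rows", "kwargs": {"series": [[[0,0,-0.7],0,0.6],[[0,0,0],0,0.6]]}}

```text
clock: 12.35
eef_pos: [538.9, 127.5, 250.1]
eef_rot: [-3.142, 0.0, 0.857]
wrist_force: [-0.6, -0.3, -1.1]
finger_gap: 29.7
finger_force: 20.0
```

Emit:
{"fn": "send_rows", "kwargs": {"series": [[[0,0,-0.7],0,0.6],[[0,0,0],0,0.6]]}}

```text
clock: 12.55
eef_pos: [538.9, 127.5, 249.5]
eef_rot: [-3.142, 0.0, 0.857]
wrist_force: [-0.9, 0.2, -1.8]
finger_gap: 29.7
finger_force: 20.0
```

Emit:
{"fn": "send_rows", "kwargs": {"series": [[[0,0,-0.5],0,0.6],[[0,0,0],0,0.6]]}}

```text
clock: 12.75
eef_pos: [538.9, 127.5, 249.0]
eef_rot: [-3.142, 0.0, 0.857]
wrist_force: [0.3, 1.2, -0.5]
finger_gap: 29.3
finger_force: 20.0
```

Emit:
{"fn": "send_rows", "kwargs": {"series": [[[0,0,-0.5],0,0.6],[[0,0,0],0,0.6]]}}

```text
clock: 12.95
eef_pos: [539.0, 127.5, 248.8]
eef_rot: [3.141, -0.0, 0.857]
wrist_force: [-1.2, -1.0, 2.2]
finger_gap: 29.7
finger_force: 20.0
```

Contact found at TCP z of about 248.9, so the underside is about 26 mm up. I'll lift 0.7 mm and slide in.

Emit:
{"fn": "send_rows", "kwargs": {"series": [[[0,0,0.9],0,0.6],[[2.3,-2,0],0,0.6],[[2.3,-2,0],0,0.6],[[2.3,-2,0],0,0.6],[[2.2,-1.9,0],0,0.6],[[0,0,0],0,0.6]]}}

```text
clock: 13.55
eef_pos: [548.3, 119.3, 249.3]
eef_rot: [-3.142, 0.0, 0.857]
wrist_force: [0.1, 0.0, -0.8]
finger_gap: 29.5
finger_force: 20.0
```

Emit:
{"fn": "send_rows", "kwargs": {"series": [[[1.5,-1.3,0],0,0.6],[[1.5,-1.3,0],0,0.6],[[1.5,-1.3,0],0,0.6],[[0,0,0],0,0.6]]}}

```text
clock: 13.95
eef_pos: [552.7, 115.6, 249.4]
eef_rot: [3.142, 0.0, 0.857]
wrist_force: [-0.2, -0.1, -1.8]
finger_gap: 29.7
finger_force: 20.0
```

Run:
```python
from meas import *
s=read_state(); print(s["eef_pos"],s["wrist_force"],s["moment"])
p=camera("scene"); a=cv2.resize(p["color"][160:230,270:370],None,fx=7,fy=7,interpolation=cv2.INTER_CUBIC)
q=camera("top"); b=cv2.resize(q["color"][160:240,270:370],None,fx=7,fy=7,interpolation=cv2.INTER_CUBIC)[:, :700]
cv2.imwrite("pics/s2.png",a[:, :]); 
D=collect("loupe landing seat plate".split(),2)
for t in D: print(t,*[P.round(0).tolist() for P in D[t] if np.hypot(P[0]-550,P[1]-110)<50])
```

```text
[552.68513693 115.55561783 249.44060723] [-0.15378127 -0.06792469 -1.84699766] [ 0.00653504  0.12586456 -0.03492005]
loupe [553.0, 113.0, 105.0] [555.0, 118.0, 106.0] [558.0, 112.0, 141.0]
landing [547.0, 121.0, 129.0] [540.0, 122.0, 132.0] [545.0, 124.0, 134.0] [544.0, 122.0, 133.0]
seat [573.0, 91.0, 130.0] [577.0, 97.0, 128.0] [575.0, 96.0, 124.0]
plate [559.0, 104.0, 145.0] [555.0, 110.0, 140.0] [559.0, 110.0, 146.0] [557.0, 111.0, 138.0]
```

View pics/s2.png

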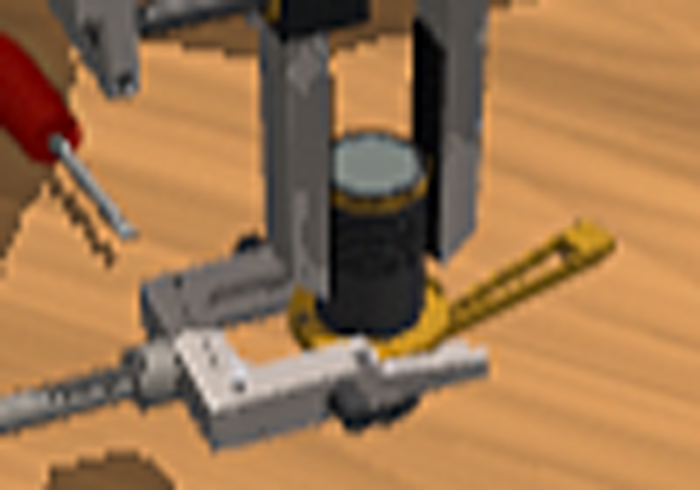

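The crop shows the collar seated between the side walls with its leading edge at the plate, and the fingers clear. I'll continue in small steps.

Emit:
{"fn": "send_rows", "kwargs": {"series": [[[1.2,-1,0],0,0.6],[[1.2,-1,0],0,0.6],[[1.2,-1,0],0,0.6],[[0,0,0],0,0.6]]}}

```text
clock: 15.45
eef_pos: [556.3, 112.5, 249.4]
eef_rot: [-3.142, 0.0, 0.857]
wrist_force: [-0.4, 0.4, -0.6]
finger_gap: 29.4
finger_force: 20.0
```

Emit:
{"fn": "send_rows", "kwargs": {"series": [[[1.2,-1,0],0,0.6],[[1.2,-1,0],0,0.6],[[1.2,-1,0],0,0.6],[[0,0,0],0,0.6]]}}

```text
clock: 15.85
eef_pos: [559.8, 109.5, 249.4]
eef_rot: [-3.142, 0.0, 0.857]
wrist_force: [-0.6, -0.7, -0.4]
finger_gap: 29.7
finger_force: 20.0
```

Emit:
{"fn": "send_rows", "kwargs": {"series": [[[0.8,-0.7,0],0,0.6],[[0.8,-0.7,0],0,0.6],[[0,0,0],0,0.6]]}}

```text
clock: 16.15
eef_pos: [561.3, 108.3, 249.4]
eef_rot: [-3.141, 0.0, 0.857]
wrist_force: [-1.0, -0.3, -0.9]
finger_gap: 29.6
finger_force: 20.0
```

Emit:
{"fn": "send_rows", "kwargs": {"series": [[[0.8,-0.7,0],0,0.6],[[0.8,-0.7,0],0,0.6],[[0,0,0],0,0.6]]}}

```text
clock: 16.45
eef_pos: [563.0, 106.8, 249.4]
eef_rot: [-3.142, 0.0, 0.857]
wrist_force: [-1.3, 0.3, -1.7]
finger_gap: 29.9
finger_force: 20.0
```

Emit:
{"fn": "send_rows", "kwargs": {"series": [[[0.8,-0.7,0],0,0.6],[[0.8,-0.7,0],0,0.6],[[0,0,0],0,0.6]]}}

```text
clock: 16.75
eef_pos: [564.7, 105.3, 249.4]
eef_rot: [3.141, -0.0, 0.857]
wrist_force: [-1.6, 0.6, -1.9]
finger_gap: 29.8
finger_force: 20.0
```

Emit:
{"fn": "send_rows", "kwargs": {"series": [[[0.8,-0.7,0],0,0.6],[[0.8,-0.7,0],0,0.6],[[0,0,0],0,0.6]]}}

```text
clock: 17.05
eef_pos: [566.3, 103.9, 249.5]
eef_rot: [3.141, -0.0, 0.857]
wrist_force: [-0.3, 0.4, -1.1]
finger_gap: 29.5
finger_force: 20.0
```

Emit:
{"fn": "send_rows", "kwargs": {"series": [[[0.8,-0.7,0],0,0.6],[[0.8,-0.7,0],0,0.6],[[0,0,0],0,0.6]]}}

```text
clock: 17.35
eef_pos: [568.0, 102.5, 249.5]
eef_rot: [3.141, -0.0, 0.857]
wrist_force: [-0.1, -1.0, -1.3]
finger_gap: 29.7
finger_force: 20.0
```

Emit:
{"fn": "send_rows", "kwargs": {"series": [[[0.8,-0.7,0],0,0.6],[[0,0,0],0,0.6]]}}

```text
clock: 17.55
eef_pos: [568.7, 101.9, 249.5]
eef_rot: [3.141, -0.0, 0.857]
wrist_force: [-1.1, 1.1, -1.7]
finger_gap: 29.7
finger_force: 20.0
```

Run:
```python
from meas import *
s=read_state(); print(s["eef_pos"],s["wrist_force"],s["moment"])
p=camera("scene"); a=cv2.resize(p["color"][165:230,280:360],None,fx=9,fy=9,interpolation=cv2.INTER_CUBIC)
cv2.imwrite("pics/s3.png",a)
D=collect("loupe eye_barrel landing seat plate swing_arm".split(),2)
for t in D: print(t,*[P.round(0).tolist() for P in D[t] if P[0]>500 and P[2]>60])
```

```text
[568.68183567 101.85105734 249.4852344 ] [-1.055393    1.07959928 -1.74940439] [-0.03956541  0.1499342   0.02622767]
loupe [570.0, 104.0, 108.0] [568.0, 101.0, 106.0]
eye_barrel [568.0, 104.0, 171.0] [568.0, 102.0, 171.0]
landing [546.0, 126.0, 130.0] [544.0, 124.0, 130.0] [571.0, 105.0, 104.0]
seat [576.0, 97.0, 130.0] [576.0, 96.0, 126.0] [567.0, 102.0, 173.0] [576.0, 92.0, 130.0] [575.0, 97.0, 127.0]
plate [559.0, 109.0, 145.0] [557.0, 114.0, 141.0] [560.0, 108.0, 143.0] [556.0, 111.0, 141.0]
swing_arm [726.0, -36.0, 128.0] [723.0, -34.0, 125.0] [726.0, -34.0, 132.0] [720.0, -33.0, 125.0]
```

View pics/s3.png

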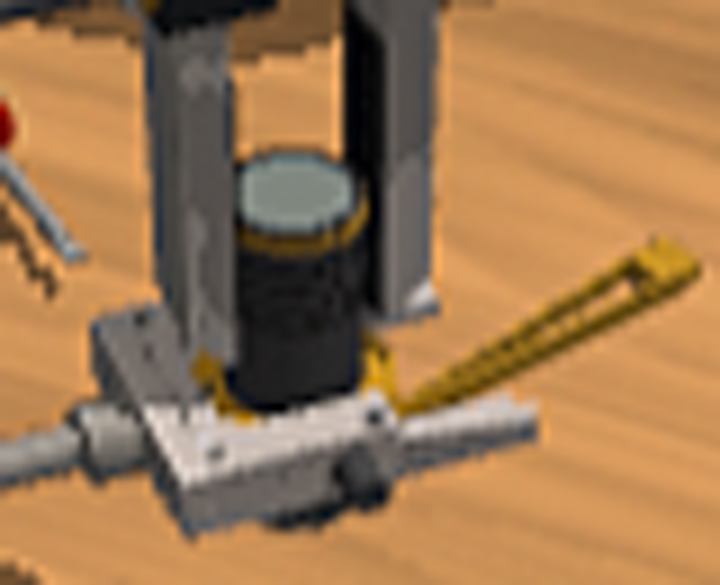

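The crop shows the collar under the plate (brass visible only inside the slot), with the tube upright. Continuing.

Emit:
{"fn": "send_rows", "kwargs": {"series": [[[0.8,-0.7,0],0,0.6],[[0,0,0],0,0.6]]}}

```text
clock: 19.2
eef_pos: [569.2, 101.4, 249.3]
eef_rot: [-3.141, 0.0, 0.857]
wrist_force: [-1.5, 0.3, -0.2]
finger_gap: 29.6
finger_force: 20.0
```

Emit:
{"fn": "send_rows", "kwargs": {"series": [[[0.8,-0.7,0],0,0.6],[[0,0,0],0,0.6]]}}

```text
clock: 19.4
eef_pos: [570.2, 100.6, 249.4]
eef_rot: [3.142, 0.0, 0.857]
wrist_force: [-0.3, -0.6, -1.4]
finger_gap: 29.9
finger_force: 20.0
```

Emit:
{"fn": "send_rows", "kwargs": {"series": [[[0.8,-0.7,0],0,0.6],[[0,0,0],0,0.6]]}}

```text
clock: 19.6
eef_pos: [571.0, 99.8, 249.4]
eef_rot: [3.141, 0.0, 0.857]
wrist_force: [-0.0, -0.8, -0.8]
finger_gap: 29.8
finger_force: 20.0
```

Emit:
{"fn": "send_rows", "kwargs": {"series": [[[0.8,-0.7,0],0,0.6],[[0,0,0],0,0.6]]}}

```text
clock: 19.8
eef_pos: [571.9, 99.0, 249.5]
eef_rot: [3.141, -0.0, 0.857]
wrist_force: [-0.4, -1.0, -1.9]
finger_gap: 29.1
finger_force: 20.0
```

Emit:
{"fn": "send_rows", "kwargs": {"series": [[[0.8,-0.7,0],0,0.6],[[0,0,0],0,0.6]]}}

```text
clock: 20.0
eef_pos: [572.7, 98.3, 249.5]
eef_rot: [3.141, -0.0, 0.857]
wrist_force: [0.9, -2.1, -2.6]
finger_gap: 29.9
finger_force: 20.0
```

Emit:
{"fn": "send_rows", "kwargs": {"series": [[[0.8,-0.7,0],0,0.6],[[0,0,0],0,0.6]]}}

```text
clock: 20.2
eef_pos: [573.2, 98.0, 249.5]
eef_rot: [-3.141, 0.0, 0.857]
wrist_force: [-3.0, 1.0, -0.5]
finger_gap: 29.3
finger_force: 20.0
```

Emit:
{"fn": "send_rows", "kwargs": {"series": [[[0.4,-0.35,0],0,0.6],[[0,0,0],0,0.6]]}}

```text
clock: 20.4
eef_pos: [573.4, 97.9, 249.4]
eef_rot: [-3.14, 0.0, 0.858]
wrist_force: [-5.1, 3.6, 1.9]
finger_gap: 29.3
finger_force: 20.0
```

Emit:
{"fn": "send_rows", "kwargs": {"series": [[[0.4,-0.35,0],0,0.6],[[0,0,0],0,0.6]]}}

```text
clock: 20.6
eef_pos: [573.6, 97.8, 249.5]
eef_rot: [-3.139, 0.0, 0.858]
wrist_force: [-6.9, 5.3, 2.9]
finger_gap: 29.4
finger_force: 20.0
```

Run:
```python
from meas import *
for i in range(6):
    camera("top"); s=read_state(); print(s["eef_pos"].round(2),s["wrist_force"].round(2),s["wrist_force"][:2]@[-.7524,.6587])
```

```text
[573.56  97.79 249.42] [-7.71  5.31  2.81] 9.299128924393752
[573.58  97.78 249.45] [-7.04  6.55  2.04] 9.608765368200855
[573.56  97.82 249.44] [-7.88  6.57  2.29] 10.25682584755583
[573.55  97.8  249.44] [-8.33  5.43  4.02] 9.846184582325593
[573.56  97.79 249.44] [-7.74  5.73  2.06] 9.593380200397894
[573.56  97.78 249.42] [-7.23  5.    2.69] 8.732953766279792
```

Run:
```python
from meas import *
p=camera("scene"); a=cv2.resize(p["color"][165:230,280:360],None,fx=9,fy=9,interpolation=cv2.INTER_CUBIC)
cv2.imwrite("pics/s4.png",a)
D=collect("loupe eye_barrel landing seat plate swing_arm ball".split(),2)
for t in D: print(t,*[P.round(0).tolist() for P in D[t] if P[0]>500 and P[2]>60])
O=np.array([723.8,-34.9]);u=np.array([-.7524,.6587])
f=lambda x,z:((px([*(O+(200+x)*u),z],p)-[280,165])*9).round()
for x,z in((0,130),(18,141),(22,135),(18,135),(-22,135),(47,130)): print(x,z,f(x,z))
```

```text
loupe [574.0, 99.0, 102.0] [573.0, 96.0, 106.0]
eye_barrel [575.0, 97.0, 171.0] [546.0, 125.0, 132.0] [573.0, 99.0, 170.0] [565.0, -183.0, 85.0]
landing [546.0, 124.0, 132.0] [548.0, 123.0, 131.0]
seat [578.0, 97.0, 129.0] [573.0, 95.0, 127.0] [577.0, 95.0, 130.0] [574.0, 94.0, 125.0]
plate [560.0, 109.0, 143.0] [564.0, -183.0, 83.0] [556.0, 111.0, 141.0] [560.0, 110.0, 145.0] [573.0, 97.0, 106.0] [557.0, 114.0, 141.0]
swing_arm [723.0, -36.0, 129.0] [724.0, -35.0, 126.0] [723.0, -37.0, 132.0] [722.0, -34.0, 126.0]
ball [566.0, -186.0, 83.0]
0 130 [265. 395.]
18 141 [344. 334.]
22 135 [361. 350.]
18 135 [344. 355.]
-22 135 [167. 404.]
47 130 [467. 338.]
```

View pics/s4.png

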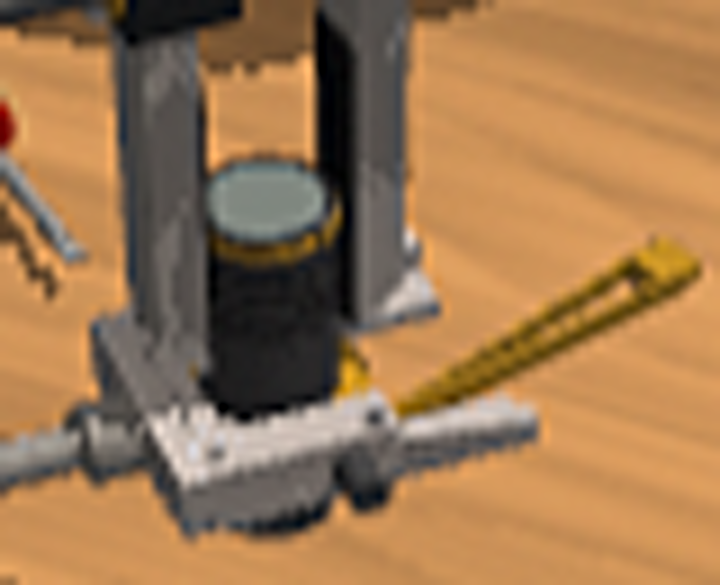

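Run:
```python
from meas import *
p=camera("scene")
O=np.array([723.8,-34.9]);u=np.array([-.7524,.6587]);v=np.array([-.6587,-.7524])
f=lambda x,y,z:((px([*(O+(200+x)*u+y*v),z],p)-[280,165])*9).round().tolist()
for x,y,z in((7,-35,133),(7,-23,133),(18,-17,141),(18,-28,141),(18,-32,141),(47,-28,137),(47,28,137),(18,17,141),(18,28,141),(-25,-28,141),(-25,28,141)): print(x,y,z,f(x,y,z))
print("tube at tcp, z141", ((px([573.6,97.8,141],p)-[280,165])*9).round(), "z186",((px([573.6,97.8,186],p)-[280,165])*9).round())
s=read_state();print(s["joints"].round(3),s["clock"])
```

```text
7 -35 133 [361.0, 480.0]
7 -23 133 [338.0, 443.0]
18 -17 141 [376.0, 383.0]
18 -28 141 [397.0, 415.0]
18 -32 141 [405.0, 427.0]
47 -28 137 [524.0, 393.0]
47 28 137 [415.0, 238.0]
18 17 141 [313.0, 286.0]
18 28 141 [293.0, 257.0]
-25 -28 141 [201.0, 471.0]
-25 28 141 [106.0, 307.0]
tube at tcp, z141 [268. 358.] z186 [265. 188.]
[1.060e-01 4.170e-01 1.489e+00 1.000e-03 1.237e+00 8.180e-01] 22.6
```

Emit:
{"fn": "send_rows", "kwargs": {"series": [[[-0.75,0.65,0],0,0.6],[[0,0,0],0,0.6]]}}

```text
clock: 22.8
eef_pos: [573.2, 98.0, 249.4]
eef_rot: [-3.141, 0.0, 0.858]
wrist_force: [-3.9, 2.8, 1.0]
finger_gap: 29.3
finger_force: 20.0
```

Emit:
{"fn": "send_rows", "kwargs": {"series": [[[-0.4,0.35,0],0,0.6],[[0,0,0],0,0.6]]}}

```text
clock: 23.0
eef_pos: [573.0, 98.1, 249.5]
eef_rot: [3.141, -0.0, 0.857]
wrist_force: [-2.4, 1.0, 0.6]
finger_gap: 29.5
finger_force: 20.0
```

Emit:
{"fn": "send_rows", "kwargs": {"series": [[[-0.4,0.35,0],0,0.6],[[0,0,0],0,0.6]]}}

```text
clock: 23.2
eef_pos: [572.8, 98.2, 249.5]
eef_rot: [3.141, -0.0, 0.857]
wrist_force: [0.9, -0.8, -1.0]
finger_gap: 29.8
finger_force: 20.0
```

Emit:
{"fn": "send_rows", "kwargs": {"series": [[[-0.4,0.35,0],0,0.6],[[0,0,0],0,0.6]]}}

```text
clock: 23.4
eef_pos: [572.4, 98.6, 249.6]
eef_rot: [3.141, -0.0, 0.857]
wrist_force: [2.0, -0.9, -1.3]
finger_gap: 29.9
finger_force: 20.0
```

Emit:
{"fn": "send_rows", "kwargs": {"series": [[[-0.4,0.35,0],0,0.6],[[0,0,0],0,0.6]]}}

```text
clock: 23.6
eef_pos: [571.8, 99.1, 249.5]
eef_rot: [3.141, -0.0, 0.857]
wrist_force: [1.8, -2.6, -0.5]
finger_gap: 29.3
finger_force: 20.0
```

Emit:
{"fn": "send_rows", "kwargs": {"series": [[[-0.4,0.35,0],0,0.6],[[0,0,0],0,0.6]]}}

```text
clock: 23.8
eef_pos: [571.3, 99.5, 249.5]
eef_rot: [-3.141, -0.0, 0.857]
wrist_force: [0.8, -1.1, -1.1]
finger_gap: 29.9
finger_force: 20.0
```

Emit:
{"fn": "send_rows", "kwargs": {"series": [[[-0.8,0.7,0],0,0.6],[[-0.8,0.7,0],0,0.6],[[-0.8,0.7,0],0,0.6]]}}

```text
clock: 24.1
eef_pos: [568.9, 101.6, 249.4]
eef_rot: [-3.142, 0.0, 0.857]
wrist_force: [1.0, -1.3, -0.9]
finger_gap: 29.5
finger_force: 20.0
```

Emit:
{"fn": "send_rows", "kwargs": {"series": [[[-0.8,0.7,0],0,0.6],[[-0.8,0.7,0],0,0.6]]}}

```text
clock: 24.3
eef_pos: [567.3, 103.1, 249.4]
eef_rot: [-3.141, 0.0, 0.858]
wrist_force: [1.3, -1.9, -2.2]
finger_gap: 29.9
finger_force: 20.0
```

Emit:
{"fn": "send_rows", "kwargs": {"series": [[[0.8,-0.7,0],0,0.6],[[0.8,-0.7,0],0,0.6],[[0.8,-0.7,0],0,0.6]]}}

```text
clock: 24.6
eef_pos: [569.7, 101.0, 249.3]
eef_rot: [-3.141, 0.0, 0.858]
wrist_force: [-1.8, 1.3, -0.9]
finger_gap: 29.2
finger_force: 20.0
```

Emit:
{"fn": "send_rows", "kwargs": {"series": [[[0.8,-0.7,0],0,0.6],[[0.8,-0.7,0],0,0.6]]}}

```text
clock: 24.8
eef_pos: [571.5, 99.4, 249.4]
eef_rot: [-3.142, 0.0, 0.857]
wrist_force: [-1.9, 1.2, -0.0]
finger_gap: 29.5
finger_force: 20.0
```

Drag is about ±2 N and reverses with direction, so the spring balls are engaged and the firm resistance at about (573.6,97.8) was the stop. I'll push home again.

Emit:
{"fn": "send_rows", "kwargs": {"series": [[[0.8,-0.7,0],0,0.6],[[0.8,-0.7,0],0,0.6],[[0.4,-0.35,0],0,0.6],[[0,0,0],0,0.6]]}}

```text
clock: 25.2
eef_pos: [573.2, 97.9, 249.4]
eef_rot: [-3.141, 0.0, 0.858]
wrist_force: [-4.0, 3.1, 0.9]
finger_gap: 29.4
finger_force: 20.0
```

Emit:
{"fn": "send_rows", "kwargs": {"series": [[[0.4,-0.35,0],0,0.6],[[0,0,0],0,0.6]]}}

```text
clock: 25.4
eef_pos: [573.4, 97.8, 249.5]
eef_rot: [-3.14, 0.0, 0.858]
wrist_force: [-6.5, 4.9, 1.9]
finger_gap: 29.5
finger_force: 20.0
```

The stop was reached at the same place again, so the flange is home. Next is the swing: back off to about 4 N inward bias, then rotate along the arc.

Run:
```python
import numpy as np
C=np.array([723.3,-34.0]);a=np.radians(138.6+85.3*np.arange(25)/24)
P=C+199.5*np.c_[np.cos(a),np.sin(a)]
d=np.diff(P.round(1),axis=0).round(1)
print(d.tolist(),85.3/24)
```

```text
[[-7.9, -9.5], [-7.3, -10.0], [-6.7, -10.4], [-6.0, -10.9], [-5.3, -11.1], [-4.6, -11.5], [-3.9, -11.8], [-3.1, -11.9], [-2.4, -12.2], [-1.7, -12.2], [-0.8, -12.4], [-0.2, -12.4], [0.7, -12.3], [1.4, -12.3], [2.2, -12.2], [2.9, -12.0], [3.7, -11.8], [4.4, -11.6], [5.1, -11.3], [5.8, -10.9], [6.4, -10.5], [7.1, -10.2], [7.8, -9.7], [8.3, -9.1]] 3.5541666666666667
```

Emit:
{"fn": "send_rows", "kwargs": {"series": [[[-0.4,0.3,0],0,0.6],[[0,0,0],0,0.6]]}}

```text
clock: 25.6
eef_pos: [573.2, 97.9, 249.4]
eef_rot: [-3.141, 0.0, 0.858]
wrist_force: [-4.3, 3.1, 0.9]
finger_gap: 29.5
finger_force: 20.0
```

Emit:
{"fn": "send_rows", "kwargs": {"series": [[[-2,-2.3,0],0.85,0.6],[[-2,-2.4,0],0.9,0.6],[[-3.9,-4.8,0],1.8,0.6],[[-7.3,-10,0],3.55,0.6],[[-3.4,-5.2,0],1.8,0.6],[[0,0,0],0,0.6]]}}

```text
clock: 26.2
eef_pos: [554.2, 72.7, 249.4]
eef_rot: [-3.14, 0.0, 1.014]
wrist_force: [-5.5, 2.3, 0.1]
finger_gap: 29.4
finger_force: 20.0
```

```bash
cat > f.py <<'E'
from meas import *
C=np.array([723.3,-34.0]); F=[]
for i in range(3): camera("top"); s=read_state(); F.append(s["wrist_force"])
e=s["eef_pos"][:2]-C; r=np.hypot(*e); u=e/r; f=np.mean(F,0)
print("r",r.round(2),"ang",np.degrees(np.arctan2(*e[::-1]))%360,"yaw",np.degrees(s["eef_rot"][2]),"Frad",f[:2]@u,"Ftan",f[:2]@[-u[1],u[0]],"Fz",f[2],s["eef_pos"].round(1),s["finger_gap"],s["clock"])
E
python3 f.py
```

```text
r 199.95 ang 147.64191138995156 yaw 58.02202498656606 Frad 6.903340888523225 Ftan 1.1275429489190953 Fz 0.822250318642094 [554.4  73.  249.4] 29.699290714999545 26.35
```

Emit:
{"fn": "send_rows", "kwargs": {"series": [[[-3.5,-5.1,0],1.75,0.6],[[-6.1,-10.8,0],3.55,0.6],[[-5.3,-11.1,0],3.55,0.6],[[-4.6,-11.5,0],3.55,0.6],[[-3.9,-11.8,0],3.55,0.6],[[-3.1,-11.9,0],3.55,0.6],[[-1.2,-6.1,0],1.8,0.6],[[0,0,0],0,0.6]]}}

```text
clock: 27.15
eef_pos: [526.5, 3.8, 249.3]
eef_rot: [-3.14, 0.001, 1.385]
wrist_force: [-6.3, 0.0, 1.3]
finger_gap: 29.6
finger_force: 20.0
```

```bash
python3 f.py
```

```text
r 200.46 ang 168.970393560171 yaw 79.31017205726003 Frad 7.343036022213324 Ftan 0.7249692765153988 Fz 1.5177137705700876 [526.5   4.4 249.3] 29.638838592839296 27.3
```

Emit:
{"fn": "send_rows", "kwargs": {"series": [[[-1.5,-6.1,0],1.75,0.6],[[-1.7,-12.2,0],3.55,0.6],[[-0.8,-12.4,0],3.55,0.6],[[-0.2,-12.4,0],3.55,0.6],[[0.6,-12.3,0],3.55,0.6],[[1.4,-12.3,0],3.55,0.6],[[2.2,-12.2,0],3.55,0.6],[[1.4,-6,0],1.8,0.6],[[0,0,0],0,0.6]]}}

```text
clock: 28.2
eef_pos: [528.2, -82.5, 249.3]
eef_rot: [-3.14, 0.001, 1.818]
wrist_force: [-5.8, -2.7, 0.2]
finger_gap: 29.5
finger_force: 20.0
```

```bash
python3 f.py
```

```text
r 201.03 ang 193.7947951229699 yaw 104.15282771087581 Frad 6.424604617705894 Ftan 1.2014273810906646 Fz 0.22250385071925502 [528.1 -81.9 249.3] 29.381155811979283 28.35
```

Emit:
{"fn": "send_rows", "kwargs": {"series": [[[3,-11.3,0],3.35,0.6],[[3.7,-11.2,0],3.35,0.6],[[4.4,-10.9,0],3.35,0.6],[[5,-10.5,0],3.35,0.6],[[5.6,-10.3,0],3.35,0.6],[[6.3,-10.1,0],3.4,0.6],[[6.7,-9.4,0],3.35,0.6],[[3.7,-4.6,0],1.7,0.6],[[0,0,0],0,0.6]]}}

```text
clock: 29.25
eef_pos: [566.9, -160.7, 249.4]
eef_rot: [-3.14, 0.001, 2.258]
wrist_force: [-5.4, -4.5, 0.8]
finger_gap: 29.6
finger_force: 20.0
```

```bash
sed -i 's/723.3,-34.0/722.6,-35.3/' f.py; python3 f.py
python3 - <<'E'
from meas import *
D=collect("rule_mid loupe eye_barrel seat swing_arm".split(),3)
for t in D: print(t,*[P.round(0).tolist() for P in D[t] if P[0]>500 and P[2]>60])
E
```

```text
r 199.92 ang 218.67851360511455 yaw 129.2953195423887 Frad 6.793805125184814 Ftan 0.9389591295425689 Fz -0.7368201593370066 [ 566.5 -160.2  249.4] 29.387815830535523 29.4
rule_mid [566.0, -184.0, 86.0] [541.0, -187.0, 133.0] [564.0, -184.0, 88.0] [566.0, -183.0, 86.0]
loupe [567.0, -164.0, 105.0] [568.0, -158.0, 105.0] [567.0, -158.0, 108.0] [566.0, -159.0, 104.0]
eye_barrel [565.0, -160.0, 172.0] [565.0, -159.0, 172.0] [570.0, -160.0, 171.0] [567.0, -159.0, 174.0] [564.0, -159.0, 171.0]
seat [571.0, -165.0, 133.0] [568.0, -163.0, 126.0] [567.0, -157.0, 104.0] [568.0, -164.0, 131.0] [569.0, -165.0, 130.0] [570.0, -163.0, 128.0]
swing_arm [726.0, -36.0, 134.0] [721.0, -33.0, 126.0] [725.0, -34.0, 132.0] [721.0, -31.0, 126.0] [722.0, -36.0, 134.0] [719.0, -35.0, 127.0]
```

Emit:
{"fn": "send_rows", "kwargs": {"series": [[[3.2,-3.8,0],1.4,0.6],[[4.6,-5.3,0],2.05,0.6],[[2.8,-3.1,0],1.2,0.6],[[1.6,-1.7,0],0.65,0.6],[[0,0,0],0,0.6],[[0,0,0],0,0.6]]}}

```text
clock: 31.8
eef_pos: [578.8, -174.1, 249.4]
eef_rot: [-3.14, 0.001, 2.349]
wrist_force: [-4.0, -4.7, -1.0]
finger_gap: 29.8
finger_force: 20.0
```

```bash
python3 f.py
python3 - <<'E'
from meas import *
s=read_state(); n=np.array([-.497,.868]); print("perp",s["eef_pos"][:2]@n)
q=camera("top"); p=camera("scene")
t=q["color"][150:240,390:500]; a=p["color"][150:240,150:260]
cv2.imwrite("pics/e.png",cv2.resize(np.hstack([t,a]),None,fx=3.6,fy=3.6,interpolation=cv2.INTER_CUBIC))
D=collect("rule_mid loupe eye_barrel seat".split(),3)
for t in D: print(t,*[(P.round(0).tolist(),round(float(P[:2]@n),1)) for P in D[t] if P[0]>500 and P[2]>60])
E
```

```text
r 199.86 ang 223.96511478747846 yaw 134.603309027888 Frad 6.102262293444094 Ftan 0.9693085048534967 Fz -0.7958650128326927 [ 578.7 -174.   249.4] 29.490096315730632 31.95
perp -438.7115821019628
rule_mid ([566.0, -188.0, 85.0], -444.5) ([566.0, -185.0, 84.0], -441.5) ([563.0, -184.0, 83.0], -439.5) ([564.0, -186.0, 84.0], -442.0) ([565.0, -184.0, 86.0], -440.0) ([562.0, -186.0, 82.0], -440.4)
loupe ([576.0, -178.0, 103.0], -440.7) ([578.0, -174.0, 104.0], -438.7) ([581.0, -176.0, 104.0], -441.3) ([577.0, -176.0, 101.0], -439.9) ([579.0, -174.0, 105.0], -439.1) ([582.0, -174.0, 107.0], -439.7)
eye_barrel ([580.0, -173.0, 170.0], -438.3) ([577.0, -172.0, 171.0], -436.7) ([578.0, -175.0, 172.0], -439.1) ([578.0, -173.0, 169.0], -437.1) ([580.0, -175.0, 173.0], -440.1) ([579.0, -171.0, 168.0], -436.4)
seat ([583.0, -175.0, 131.0], -441.7) ([583.0, -179.0, 129.0], -444.8) ([585.0, -177.0, 134.0], -444.6) ([581.0, -175.0, 125.0], -440.5) ([583.0, -179.0, 131.0], -445.0) ([581.0, -177.0, 125.0], -442.1)
```

View pics/e.png

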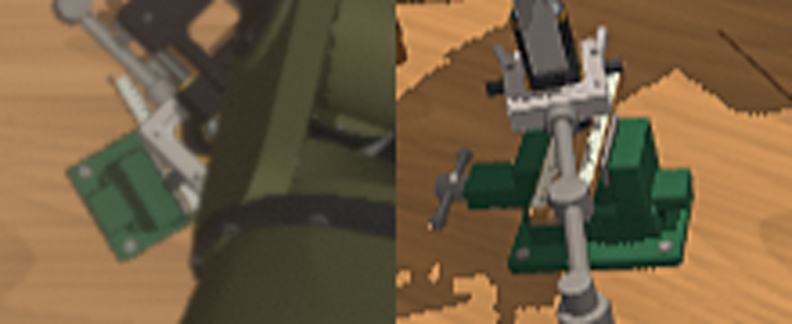

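The top half is mostly hidden by the robot; the scene half shows the loupe in the head over the rule at about (545,80). The circle fit gives r of 200 mm all along, so the flange is home. Now I'll relax the push, nudge 0.5 mm, and release.

Emit:
{"fn": "send_rows", "kwargs": {"series": [[[0,-0.8,-0.2],0,0.6],[[-0.1,-0.1,-0.2],0,0.6],[[0,0,0],0,0.6]]}}

```text
clock: 33.85
eef_pos: [578.9, -174.5, 249.3]
eef_rot: [-3.141, 0.001, 2.35]
wrist_force: [-4.2, -3.5, 2.5]
finger_gap: 29.9
finger_force: 20.0
```

```bash
python3 f.py
```

```text
r 200.09 ang 224.09413562411066 yaw 134.65833197656343 Frad 5.308191901516745 Ftan -0.607465889657807 Fz 2.6315285929988494 [ 578.9 -174.5  249.2] 29.42505125030489 34.0
```

Emit:
{"fn": "send_rows", "kwargs": {"series": [[[-0.25,-0.2,0.2],0,0.6],[[0,0,0],0,0.6]]}}

```text
clock: 34.2
eef_pos: [578.8, -174.6, 249.3]
eef_rot: [3.142, 0.0, 2.35]
wrist_force: [-2.8, -2.3, 1.0]
finger_gap: 29.6
finger_force: 20.0
```

Emit:
{"fn": "send_rows", "kwargs": {"series": [[[0,0,0],0,0.2],[[0,0,0],0,0.1],[[0,0,0],0,0],[[0,0,0],0,-0.1],[[0,0,0],0,-0.2],[[0,0,0],0,-0.2],[[0,0,0],0,-0.2]]}}

```text
clock: 34.9
eef_pos: [578.7, -174.5, 249.3]
eef_rot: [3.142, 0.0, 2.351]
wrist_force: [-0.6, 0.6, 0.1]
finger_gap: 56.3
finger_force: 0.0
```

Emit:
{"fn": "send_rows", "kwargs": {"series": [[[0,0,4],0,-0.2],[[0,0,10],0,-0.2],[[0,0,25],0,-0.2],[[0,0,35],0,-0.2],[[-20,10,20],0,-0.2],[[-45,30,0],0,-0.2],[[-45,45,0],0,-0.2],[[-45,45,0],0,-0.2],[[-30,45,0],0,-0.2],[[0,45,0],0,-0.2],[[0,40,0],0,-0.2],[[0,0,0],0,-0.2]]}}

```text
clock: 36.1
eef_pos: [418.2, 63.8, 344.4]
eef_rot: [3.14, 0.001, 2.355]
wrist_force: [0.6, -1.4, 0.3]
finger_gap: 56.3
finger_force: 0.0
```

Run:
```python
from meas import *
s=read_state(); n=np.array([-.497,.868]); print(s["eef_pos"],s["clock"],s["wrist_force"])
D=collect("rule_mid loupe eye_barrel seat landing".split(),3)
for t in D: print(t,*[(P.round(0).tolist(),round(float(P[:2]@n),1)) for P in D[t] if P[0]>500 and P[2]>60])
q=camera("top"); p=camera("scene")
t=q["color"][150:240,390:500]; a=p["color"][150:240,150:260]
cv2.imwrite("pics/e2.png",cv2.resize(np.hstack([t,a]),None,fx=3.6,fy=3.6,interpolation=cv2.INTER_CUBIC))
```

```text
[418.21466908  63.78459861 344.44457992] 36.1 [ 0.62980919 -1.44241902  0.33140691]
rule_mid ([568.0, -184.0, 83.0], -442.6) ([564.0, -182.0, 84.0], -438.9) ([565.0, -185.0, 86.0], -441.4) ([581.0, -177.0, 128.0], -442.4) ([562.0, -183.0, 82.0], -438.0) ([565.0, -185.0, 84.0], -441.7) ([565.0, -185.0, 83.0], -441.7) ([581.0, -178.0, 128.0], -443.0)
loupe ([581.0, -177.0, 106.0], -442.3) ([577.0, -172.0, 105.0], -436.6) ([577.0, -176.0, 106.0], -439.7) ([577.0, -174.0, 103.0], -437.7) ([579.0, -175.0, 104.0], -439.9) ([578.0, -171.0, 104.0], -435.9)
eye_barrel ([577.0, -178.0, 169.0], -441.2) ([580.0, -174.0, 168.0], -438.9) ([549.0, -205.0, 130.0], -450.7) ([580.0, -173.0, 170.0], -437.9) ([577.0, -174.0, 170.0], -437.6) ([581.0, -178.0, 169.0], -442.7) ([576.0, -174.0, 167.0], -437.4)
seat ([580.0, -178.0, 131.0], -442.9) ([582.0, -174.0, 130.0], -440.3) ([583.0, -178.0, 131.0], -443.9) ([582.0, -178.0, 128.0], -443.7) ([581.0, -179.0, 133.0], -444.7) ([581.0, -178.0, 124.0], -443.2)
landing ([554.0, -202.0, 135.0], -450.7) ([550.0, -203.0, 132.0], -449.6) ([553.0, -207.0, 133.0], -454.2) ([548.0, -205.0, 135.0], -450.5) ([557.0, -203.0, 133.0], -452.9) ([544.0, -205.0, 136.0], -448.3)
```

View pics/e2.png

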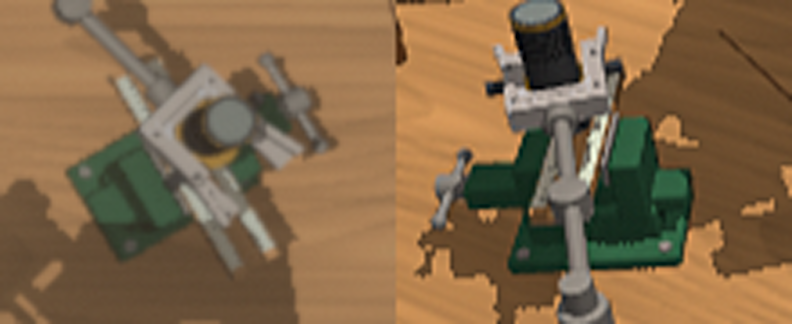

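The final view shows the loupe upright in the head, straddling the rule. It measures 40 mm from the landing point, which puts it home, and about 1 mm off the rule's midline. The gripper is clear.

```bash
python3 -c "
from cell import *
print(sign_off())"
```

```text
the job is handed in; nothing more can be done
None
```

The job is handed in: the flanged loupe is home in the arm's head, standing about 1 mm off the slide rule's midline by camera, with the gripper clear, the other tools untouched, and about 36 of the 61 s used.

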